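# Load the cheese press to its mark

## Task

Load the spring-loaded cheese press: slide brass ring weights onto the spindle of its pan one at a time until the red pointer has sunk into the height of the green clip, neither above nor below it, and leave any weight that is not needed on the counter. Lower each weight slowly until the pan just carries it before letting go, so that the pan then neither drops nor springs up, and never press it down past the green clip or deeper than the weights would take it. Leave the clip, the press, the cheese, the knife and the jar where they are.

Things in the scene. Friction and masses are not known exactly. Their poses are not given: they have to be found in the camera images.
- weight0_centre (a point): Centre (half-way up) of a brass ring weight lying flat on the counter: outer diameter 56 mm, hole 21 mm, 20 mm high, origin 10 mm above its underside. The four look alike but differ in mass, unmarked: 0.27 to 0.50 kg each.
- weight1_centre (a point): Centre (half-way up) of a brass ring weight lying flat on the counter: outer diameter 56 mm, hole 21 mm, 20 mm high, origin 10 mm above its underside. The four look alike but differ in mass, unmarked: 0.27 to 0.50 kg each.
- weight2_centre (a point): Centre (half-way up) of a brass ring weight lying flat on the counter: outer diameter 56 mm, hole 21 mm, 20 mm high, origin 10 mm above its underside. The four look alike but differ in mass, unmarked: 0.27 to 0.50 kg each.
- weight3_centre (a point): Centre (half-way up) of a brass ring weight lying flat on the counter: outer diameter 56 mm, hole 21 mm, 20 mm high, origin 10 mm above its underside. The four look alike but differ in mass, unmarked: 0.27 to 0.50 kg each.
- pan_top (a point): Centre of the upper face of the press's round steel pan (diameter 110 mm, 5 mm thick), on the spindle's axis; 155 mm above the counter at the start. z is up, x points towards the scale post. The pan moves only straight up and down, on a lightly damped spring, above a white mould drum (top 60 mm above the counter). A weight let go before the pan bears it all makes the pan drop; one pressed down makes it spring up.
- spindle_tip (a point): Top of the upright steel spindle, 56 mm above the pan's upper face, fixed to the pan and moving with it: 18 mm diameter, its top 14 mm tapering to 8 mm. Weights stack on the pan around it. The press is fixed; its scale post (8 by 16 mm, top 174 mm above the counter) stands 92 mm along x and 16 mm along y of the pan's frame from this axis.
- pan (a joint): How far the pan has sunk (m): 0 at the start, empty; grows downwards, spring about 180 N/m (a weight sinks it by 14 to 27 mm); hard stop at 0.088.
- pointer (a point): Tip of the red pointer, a 6 by 3 mm bar that sticks out of the pan's edge beside the scale post, at mid-thickness; it moves with the pan.
- clip_top (a point): Middle of the upper edge of the green clip on the scale post, 30 mm tall (its lower edge is 30 mm beneath this point), 20 mm wide. It is already set to the wanted load, 28 to 45 mm below the empty pan's pointer; two or three weights bring the pointer to its height. Held by friction only; leave it.
- cheese: Half wheel of cheese lying on the counter, 170 mm along its cut face, 85 mm deep, 60 mm high; origin in the middle of the cut face's lower edge. To be left alone.
- knife: Cheese knife lying on the counter, 310 mm long, 34 mm wide, black handle to -x; origin on its underside, 80 mm from the middle of the handle. To be left alone.
- jar: Amber jar with brass lid, 64 mm diameter, 85 mm tall; origin at the centre of its underside. To be left alone.
Mind the look-alikes: they are no part of the job. Leave any purple look-alike of the part that bears weight2_centre alone.

How it is judged:
By the outcome, as a careful person would: the job done as asked, in the order asked, and still so for the second after the job is handed in, with the robot touching nothing.
It also fails if it takes over 72 s, if anything falls off the work surface, if the arm or the gripper's body presses on something with over 40 N, if the wrist force passes 120 N, or if a joint passes its speed limit or range.

## Robot

A 7-joint arm with a two-finger parallel gripper is mounted at the origin on the work surface. World frame = base frame: x ahead of the robot, y to its left, z up, the work surface at z = 0. Lengths are in m, angles in rad, forces in N, time in s.
With the tool pointing down it reaches from about 0.425 to 0.875 m from the base axis. Payload 4.7 kg.
Tool frame: the origin (TCP) lies midway between the tips of the shut fingers; the grasp point (between the pads) lies 19 mm behind it; z points along the fingers, x is the direction in which the jaws open and shut, and the axes are right-handed (so a half turn about z gives the same grasp; the last joint's range is limited). The gripper opens to 87 mm and grips with 3 to 60 N. Pads are 19 mm wide; open, the fingers measure 117 mm over their backs; the gripper's body (75 mm by 190 mm) begins 51 mm behind the grasp point.
Start: joints at [-1.207, 0.321, -0.07, 1.45, 0.023, 1.371, -0.057], TCP at [0.223, 0.611, 0.223] pointing down, gripper open.
Joint ranges: [-2.86, 2.86], [-0.3, 2.09], [-1.38, 1.24], [0.06, 2.45], [-1.56, 4.7], [0.09, 2.05], [-2.69, 2.69]. Speed limits (rad/s): [2.57, 2.57, 3.14, 3.14, 3.14, 3.14, 3.14].

## Interface

Orientations are given as a rotation vector (axis times angle).
In Python, from bench import get_state, eyes, ticket gives the robot as it stands.
- The arm moves only by the tool carry_out, never from a script. Its argument "motion" is a list of rows, each a list of 2 entries, a list of its own where there are three numbers: the shift along the world's x, y, z in m, then the turn about the world's z in rad. A call has 1 to 20 rows; each row is the pose to reach, as a shift and turn from the pose commanded when the call began; what a row does not reach only later rows make up. A row lasts 1/10 s, in which the tool goes at most 50 mm and 8.59 degrees, less where a joint would pass 70% of its speed; a pose out of reach is approached as far as the arm can. A call with a gripper value outside its range is refused whole. "grip" is the gripper command: -1 is fully open, 1 is shut, values between are in proportion, set as the call begins (left out, the last holds). The fingers move at their own pace and stop on an object; "squeeze" is the grip in N (left out, the last holds). Time passes only in rows, so rows that repeat a pose let the fingers close. It gives the time, the measured TCP pose, the force and the opening at its end, in the units of the state.
- get_state(): the state, without advancing time (a new reading comes with each control period).
- eyes.get_image(name): name is "side" or "top" or "wrist"; returns a dict with "pixels" (420x560x3 uint8, blue, green, red), "mtx" (3x3 intrinsics, pixels), "dist_coeffs" ([k1, k2, p1, p2, k3] as OpenCV has them; the pictures are not rectified), "extrinsics" (4x4, takes a point from camera to world coordinates). Camera axes: x right, y down, z forward; pixel columns grow to the right and rows downward; lengths in m; the calibration is good to about 2 mm. A picture is of the moment at which its call begins. There is no depth.
- ticket.close_job(): hands the job in, once; it reports no verdict.
The state is a dict: "time": time; "joint_positions": joint angles; "qd": joint speeds; "joint_torque": joint torques, N m; "position": TCP position; "tool_rot": TCP orientation; "ft_force": force on the tool from outside, world axes, zero at the start; "torque": the same for the moment, N m; "grip_width": opening from 0.0 (shut) to 1.0 (fully open).
Only numpy, scipy, OpenCV 4.12 (cv2) and the standard library are available. Lean on these libraries where they do the work, as an engineer would, in place of code of your own. Each camera call takes 0.05 s, during which the arm holds its last target. There are 200 camera calls.

## Working session

There is one attempt and no reset: what is moved stays moved. The work goes in short steps, Python scripts to look and compute and a tool call to move; the robot and the scene stay as the last step left them, time stands still between calls to the robot, and variables do not carry over. Pictures are saved under pics/ and viewed, about 8 in all and at most 12, crops included, and the job is handed in when it is done.

Besides the shell and the picture viewer there is one more tool, called after "Call:" by a JSON object that holds its "method" and its "body", one argument or row to a line. carry_out: Moves the arm, as the interface text tells. Its arguments: {"type":"object","properties":{"motion":{"type":"array","items":{"type":"array"}},"grip":{"type":"number"},"squeeze":{"type":"number"}},"required":["motion"]}

```bash
mkdir -p pics; ls; cat > h.py <<'E'
import cv2, numpy as np
from bench import get_state, eyes, ticket
def grab(n):
    d=eyes.get_image(n); d={k:np.array(v) for k,v in d.items()}; return d
def ray(d,px):
    u=cv2.undistortPoints(np.array(px,float).reshape(-1,1,2),d['mtx'].astype(float),d['dist_coeffs'].astype(float)).reshape(-1,2)
    r=np.c_[u,np.ones(len(u))]@d['extrinsics'][:3,:3].T
    return d['extrinsics'][:3,3],r
def onplane(d,px,z):
    o,r=ray(d,px); return o+r*((z-o[2])/r[:,2])[:,None]
def proj(d,P):
    T=np.linalg.inv(d['extrinsics']); rv=cv2.Rodrigues(T[:3,:3])[0]
    return cv2.projectPoints(np.array(P,float).reshape(-1,1,3),rv,T[:3,3],d['mtx'].astype(float),d['dist_coeffs'].astype(float))[0].reshape(-1,2)
E
python3 - <<'E'
from h import *
a=[grab(n) for n in('top','side')]
for n,d in zip(('top','side'),a):
    cv2.imwrite(f'pics/{n}0.png',d['pixels']); print(n,d['extrinsics'].round(3).tolist(),d['mtx'].round(1).tolist())
    np.save(f'{n}0.npy',d,allow_pickle=True)
print(get_state())
E
```

```text
pics
top [[-0.021, -0.989, 0.15, 0.364], [-0.999, 0.017, -0.03, -0.037], [0.027, -0.15, -0.988, 1.404], [0.0, 0.0, 0.0, 1.0]] [[525.5, 0.0, 273.7], [0.0, 525.5, 203.8], [0.0, 0.0, 1.0]]
side [[-0.909, -0.295, 0.294, 0.224], [-0.417, 0.654, -0.631, 0.643], [-0.007, -0.696, -0.718, 0.981], [0.0, 0.0, 0.0, 1.0]] [[435.5, 0.0, 284.0], [0.0, 435.5, 213.0], [0.0, 0.0, 1.0]]
{'time': 0.1, 'joint_positions': array([-1.2068818 ,  0.32175249, -0.07007877,  1.45154552,  0.02259657,
        1.37079804, -0.05686955]), 'qd': array([ 0.00022651, -0.00164882,  0.00179278, -0.00369597, -0.00148422,
       -0.00032777,  0.00208558]), 'joint_torque': array([ 2.61859223e-04, -4.92570412e+01, -4.05372335e-01, -3.13399279e+01,
       -6.40745298e-02,  3.94979480e-02,  8.16805209e-05]), 'position': array([0.22264948, 0.61015373, 0.22157224]), 'tool_rot': array([ 2.57320265e+00,  1.80044002e+00, -2.12344633e-03]), 'ft_force': array([-0.82874933, -0.62454833,  0.44630176]), 'torque': array([ 0.0589174 ,  0.03417062, -0.00849467]), 'grip_width': 0.9982994041844033}
```

View pics/top0.png

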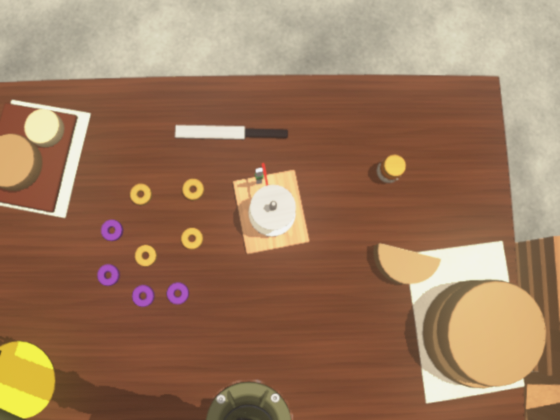

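View pics/side0.png

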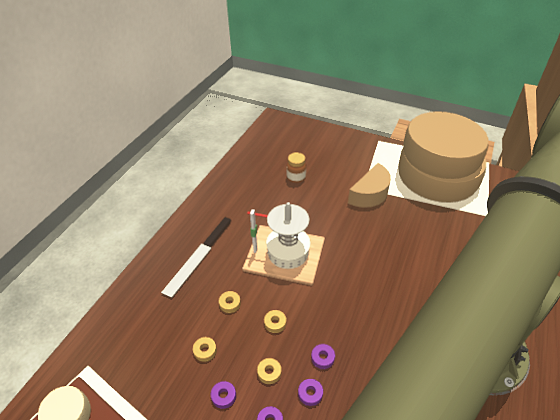

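The top view shows four brass rings at about (141,194), (193,189), (192,238) and (145,255), and four purple look-alikes at (111,230), (108,275), (143,296) and (178,294). The press is at (272,210), with the red pointer towards (265,170).

```bash
cat >> h.py <<'E'
def blobs(img,lo,hi,amin=15):
    m=cv2.inRange(cv2.cvtColor(img,cv2.COLOR_BGR2HSV),np.array(lo),np.array(hi))
    n,_,s,c=cv2.connectedComponentsWithStats(m)
    return [(c[i],s[i]) for i in range(1,n) if s[i][4]>=amin]
def tri(d1,p1,d2,p2):
    o1,r1=ray(d1,p1);o2,r2=ray(d2,p2);r1=r1[0];r2=r2[0]
    A=np.c_[r1,-r2];t=np.linalg.lstsq(A,o2-o1,rcond=None)[0]
    a=o1+r1*t[0];b=o2+r2*t[1];return (a+b)/2,np.linalg.norm(a-b)
E
python3 - <<'E'
from h import *
D={n:np.load(n+'0.npy',allow_pickle=True).item() for n in('top','side')}
for n,d in D.items():
    print(n)
    for nm,lo,hi in(('brass',(18,110,120),(32,255,255)),('red',(0,190,120),(4,255,255)),('green',(45,80,40),(85,255,255))):
        for c,s in blobs(d['pixels'],lo,hi,4):
            if s[4]<900: print(nm,c.round(1),s.tolist(),onplane(d,c,.02 if nm=='brass' else .15).round(4).tolist())
t=cv2.resize(D['top']['pixels'][150:270,90:310],None,fx=3.6,fy=3.6,interpolation=cv2.INTER_CUBIC)
cv2.imwrite('pics/tc.png',t)
s=cv2.resize(D['side']['pixels'][195:285,230:340],None,fx=7,fy=6.6,interpolation=cv2.INTER_CUBIC)
cv2.imwrite('pics/sc.png',s[:600])
E
```

```text
top
brass [394.2 165.2] [384, 155, 21, 22, 365] [[0.6742, -0.4114, 0.02]]
brass [192.7 189. ] [183, 179, 21, 21, 311] [[0.6167, 0.1361, 0.02]]
brass [140.4 194. ] [130, 184, 22, 21, 314] [[0.6056, 0.2765, 0.02]]
brass [191.6 238.1] [181, 228, 22, 21, 317] [[0.4851, 0.1389, 0.02]]
brass [145.3 255.2] [135, 245, 22, 21, 319] [[0.4421, 0.2611, 0.02]]
brass [391.1 257.9] [379, 245, 31, 33, 484] [[0.4222, -0.389, 0.02]]
brass [406. 282.] [404, 282, 5, 1, 5] [[0.3573, -0.4263, 0.02]]
brass [485.5 284. ] [484, 284, 4, 1, 4] [[0.3445, -0.6467, 0.02]]
brass [473.  289.3] [469, 287, 9, 6, 9] [[0.3316, -0.6104, 0.02]]
brass [464.5 295.5] [463, 294, 4, 4, 4] [[0.3161, -0.5855, 0.02]]
brass [459.4 302. ] [458, 300, 4, 5, 5] [[0.2994, -0.5702, 0.02]]
brass [478.2 301.8] [477, 301, 3, 2, 4] [[0.298, -0.6232, 0.02]]
brass [536.1 330.8] [534, 329, 5, 5, 8] [[0.2123, -0.7854, 0.02]]
brass [513. 374.] [511, 372, 5, 5, 7] [[0.1008, -0.7116, 0.02]]
brass [490.7 382.2] [489, 381, 5, 3, 6] [[0.0834, -0.647, 0.02]]
green [259.  177.2] [257, 176, 6, 3, 9] [[0.6193, -0.0413, 0.15]]
side
brass [443.  145.8] [4
[... 1149 characters left out ...]
 7] [[0.2173, -0.5094, 0.02]]
brass [472.6 189.5] [470, 187, 6, 7, 11] [[0.1002, -0.5529, 0.02]]
brass [462.5 189. ] [462, 188, 2, 3, 4] [[0.1314, -0.5416, 0.02]]
brass [419.4 191.6] [417, 191, 5, 3, 7] [[0.2584, -0.4705, 0.02]]
brass [447.8 192.8] [447, 192, 2, 3, 4] [[0.1728, -0.5031, 0.02]]
brass [466.6 194.6] [465, 193, 4, 4, 5] [[0.115, -0.5198, 0.02]]
brass [229.1 301.5] [219, 291, 21, 22, 341] [[0.6146, 0.1445, 0.02]]
brass [274.7 320.9] [264, 310, 22, 23, 370] [[0.4834, 0.147, 0.02]]
brass [203.9 348.8] [193, 337, 23, 24, 396] [[0.6042, 0.2848, 0.02]]
brass [268.8 370.6] [258, 358, 23, 26, 434] [[0.4403, 0.2688, 0.02]]
green [253.4 231.8] [251, 225, 6, 12, 42] [[0.608, 0.0046, 0.15]]
```

View pics/tc.png

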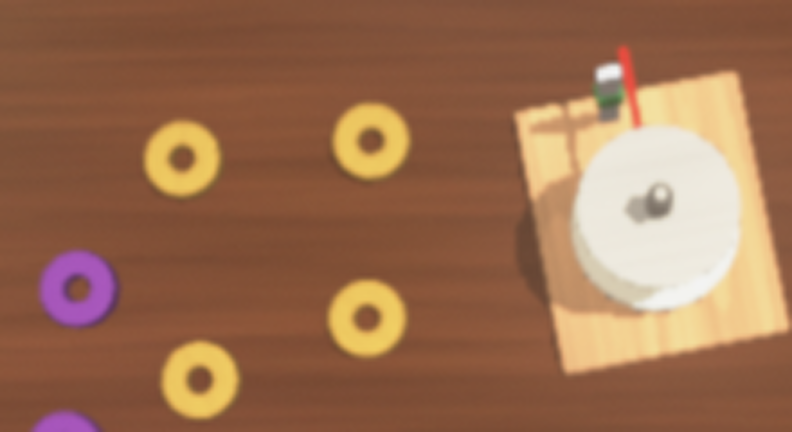

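View pics/sc.png

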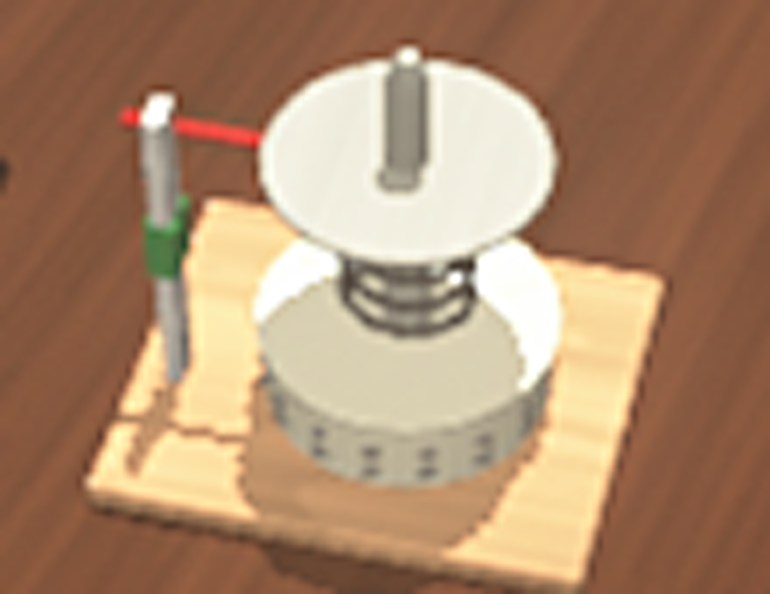

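```bash
python3 - <<'E'
from h import *
D={n:np.load(n+'0.npy',allow_pickle=True).item() for n in('top','side')}
T,S=D['top'],D['side']
def t(n,a,b): print(n,[np.round(x,4) for x in tri(T,[a],S,[b])])
t('tip',(272.8,204.2),(288.3,202.8)); t('pan',(272.5,210.3),(288.3,219.2))
print('pan on .155',onplane(T,[(272.5,210.3)],.155),onplane(S,[(288.3,219.2)],.155),'tip .211',onplane(T,[(272.8,204.2)],.211),onplane(S,[(288.3,202.8)],.211))
t('ptr tip',(263.2,163.5),(247.7,212.7))
t('post top',(259,170),(252.9,210)); print(onplane(T,[(259.3,169.5)],.174),onplane(S,[(252.7,210.6)],.174))
# white pan mask ellipse top
E
```

```text
tip [array([ 0.5439, -0.0716,  0.211 ]), np.float64(0.0014)]
pan [array([ 0.5408, -0.0715,  0.1515]), np.float64(0.0071)]
pan on .155 [[ 0.53686245 -0.07236424  0.155     ]] [[ 0.54299512 -0.06786357  0.155     ]] tip .211 [[ 0.54322319 -0.0717795   0.211     ]] [[ 0.54464751 -0.07148189  0.211     ]]
ptr tip [array([ 0.6545, -0.0521,  0.1469]), np.float64(0.0007)]
post top [array([ 0.6316, -0.0415,  0.1766]), np.float64(0.0003)]
[[ 0.63327271 -0.0422875   0.174     ]] [[ 0.63254352 -0.04152759  0.174     ]]
```

Four brass rings are confirmed in the crop at (182,158), (371,141), (367,318) and (200,380). The purple ones are the look-alikes. The side crop shows the empty pan with the pointer level with the post top and the green clip further down. I'm going above the nearest brass ring.

Call:
{"method": "carry_out", "body": {
  "motion": [
    [[0.19,-0.165,0],0],
    [[0.382,-0.331,-0.02],0],
    [[0.382,-0.331,-0.04],0],
    [[0.382,-0.331,-0.04],0],
    [[0.382,-0.331,-0.04],0],
    [[0.382,-0.331,-0.04],0],
    [[0.382,-0.331,-0.04],0],
    [[0.382,-0.331,-0.04],0],
    [[0.382,-0.331,-0.04],0],
    [[0.382,-0.331,-0.04],0],
    [[0.382,-0.331,-0.04],0],
    [[0.382,-0.331,-0.04],0],
    [[0.382,-0.331,-0.04],0],
    [[0.382,-0.331,-0.04],0]
  ]
}}

```text
time: 1.5
position: [0.6032, 0.2822, 0.1826]
tool_rot: [-2.57, -1.805, -0.0]
ft_force: [-0.3, 0.7, -0.1]
grip_width: 1.0
```

```bash
python3 - <<'E'
from h import *
d=grab('wrist'); np.save('w1.npy',d,allow_pickle=True); cv2.imwrite('pics/w1.png',d['pixels']); s=get_state()
print(s['time'],s['position'],s['tool_rot'],s['ft_force'],d['extrinsics'].round(3).tolist())
for c,b in blobs(d['pixels'],(18,110,120),(32,255,255),200): print(c.round(1),b.tolist(),onplane(d,c,.02).round(4))
E
```

```text
1.55 [0.60331196 0.2821063  0.18275624] [-2.56980908e+00 -1.80503394e+00 -5.01270724e-04] [-1.20753766e+00  9.63320154e-04 -1.46547744e-01] [[0.34, 0.913, 0.224, 0.542], [0.94, -0.33, -0.081, 0.305], [0.0, 0.238, -0.971, 0.345], [0.0, 0.0, 0.0, 1.0]]
[203.3  39.9] [172, 6, 64, 70, 3042] [[0.4425 0.2666 0.02  ]]
[104.7 133. ] [74, 104, 64, 60, 2735] [[0.4856 0.1452 0.02  ]]
[280.7 201.2] [254, 174, 55, 55, 2107] [[0.6063 0.2817 0.02  ]]
[154.6 242.9] [132, 228, 51, 33, 1026] [[0.6034 0.1426 0.02  ]]
[ 87.4 276.8] [74, 248, 35, 58, 915] [[0.6137 0.0589 0.02  ]]
[480.3 278.1] [469, 248, 19, 58, 402] [[0.7583 0.4542 0.02  ]]
[422.4 323.9] [253, 316, 307, 14, 3090] [[0.7911 0.3825 0.02  ]]
```

View pics/w1.png

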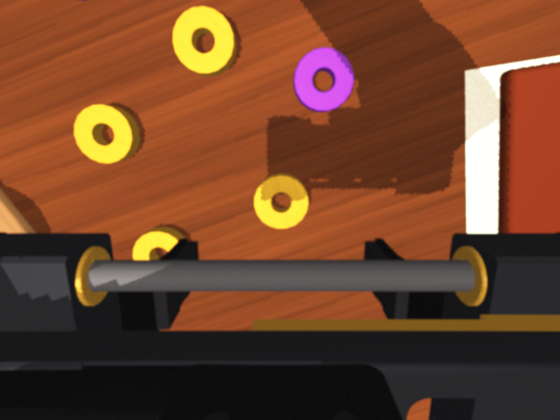

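Wrist view: the target brass ring is at pixel (281,201), world about (0.606, 0.2815). That agrees with the top and side views within 4 mm. Now descending and gripping.

Call:
{"method": "carry_out", "body": {
  "motion": [
    [[0.003,-0.001,-0.05],0],
    [[0.003,-0.001,-0.1],0],
    [[0.003,-0.001,-0.14],0],
    [[0.003,-0.001,-0.165],0],
    [[0.003,-0.001,-0.175],0],
    [[0.003,-0.001,-0.178],0],
    [[0.003,-0.001,-0.178],0]
  ],
  "grip": -1
}}

```text
time: 2.25
position: [0.6083, 0.2797, 0.0059]
tool_rot: [2.573, 1.802, 0.003]
ft_force: [0.3, -0.5, -0.4]
grip_width: 1.002
```

Call:
{"method": "carry_out", "body": {
  "motion": [
    [[0,0,0],0],
    [[0,0,0],0],
    [[0,0,0],0],
    [[0,0,0],0],
    [[0,0,0],0],
    [[0,0,0],0]
  ],
  "grip": 1,
  "squeeze": 25
}}

```text
time: 2.85
position: [0.6082, 0.2792, 0.0051]
tool_rot: [-2.574, -1.801, -0.002]
ft_force: [0.1, 0.8, 1.1]
grip_width: 0.644
```

Call:
{"method": "carry_out", "body": {
  "motion": [
    [[0,0,0.03],0],
    [[0,0,0.08],0],
    [[0,0,0.13],0],
    [[-0.003,-0.02,0.18],0],
    [[-0.01,-0.06,0.21],0],
    [[-0.02,-0.1,0.24],0],
    [[-0.028,-0.145,0.24],0],
    [[-0.036,-0.19,0.24],0],
    [[-0.044,-0.235,0.24],0],
    [[-0.052,-0.28,0.24],0],
    [[-0.06,-0.32,0.24],0],
    [[-0.064,-0.34,0.24],0],
    [[-0.065,-0.351,0.24],0],
    [[-0.065,-0.351,0.24],0],
    [[-0.065,-0.351,0.24],0]
  ]
}}

```text
time: 4.35
position: [0.5429, -0.0705, 0.2441]
tool_rot: [-2.571, -1.803, 0.0]
ft_force: [0.3, 0.5, -3.4]
grip_width: 0.638
```

```bash
cat >> h.py <<'E'
def F(n=12):
    f=[]
    for _ in range(n): eyes.get_image('wrist'); f.append(get_state()['ft_force'])
    return np.mean(f,0).round(2),(np.std(f,0)/n**.5).round(2)
E
python3 - <<'E'
from h import *
d=grab('wrist'); np.save('w2.npy',d,allow_pickle=True); cv2.imwrite('pics/w2.png',d['pixels']); s=get_state()
print(s['time'],s['position'],s['tool_rot'],s['grip_width']); print(F())
for c,b in blobs(d['pixels'],(18,110,120),(32,255,255),200): print(c.round(1),b.tolist(),onplane(d,c,s['position'][2]+.015).round(4))
print(proj(d,[[.5440,-.0717,.211],[.544,-.0717,.155]]))
E
```

```text
4.4 [ 0.54303151 -0.06998694  0.24412021] [-2.57038933e+00 -1.80416214e+00 -1.07323817e-06] 0.6428005131912371
(array([ 0.1 ,  0.15, -3.61]), array([0.16, 0.15, 0.11]))
[537.6   8.5] [515, 0, 45, 20, 790] [[0.4719 0.0654 0.2591]]
[444.7  73.6] [420, 47, 51, 54, 1857] [[0.4829 0.0252 0.2591]]
[249.9 136.7] [185, 87, 136, 119, 2111] [[ 0.479  -0.061   0.2591]]
[465.8 186.2] [439, 163, 53, 47, 1761] [[0.533  0.0232 0.2591]]
[  4.9 199.6] [0, 182, 15, 29, 262] [[ 0.467  -0.1764  0.2591]]
[365.9 213.7] [351, 185, 32, 57, 366] [[ 0.5299 -0.023   0.2591]]
[281.1 237.8] [225, 212, 112, 48, 3696] [[ 0.5275 -0.064   0.2591]]
[146.5 278.3] [142, 250, 12, 55, 329] [[ 0.5245 -0.1327  0.2591]]
[415.9 279.3] [410, 251, 11, 54, 286] [[ 0.5699 -0.0095  0.2591]]
[280.9 302.2] [233, 291, 95, 30, 1977] [[ 0.559  -0.0756  0.2591]]
[[278.53909048 241.21015003]
 [279.01319803 218.28933133]]
```

View pics/w2.png

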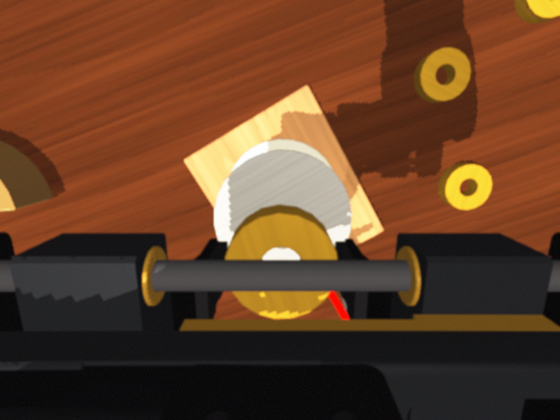

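Wrist view: the ring is gripped and centred at about (281,262), over the white pan. The hole's near edge is at row 247, and the pointer shows at (338,305). Force reads about 3.6 N, so roughly 0.37 kg. I'll measure the ring's offset in the hand and the spindle position relative to the same camera.

```bash
python3 - <<'E'
from h import *
d=np.load('w2.npy',allow_pickle=True).item(); im=d['pixels']
for r in list(range(200,264))+list(range(290,324)): 
    if r<216 or 240<r<264 or r>312: print(r,im[r,281].tolist(),end=' ')
tcp=np.array([.5430,-.0700,.2441]); u=np.array([.94,-.342,0]); 
print()
for h in (-.005,.015):
  for s in (-.031,-.028,-.0135,-.0105,0,.0105,.028): print(h,s,proj(d,[tcp+u*s+[0,0,h]])[0].round(1))
# spindle tip seen?  pan outline rows
crop=cv2.resize(im[130:330,190:380],None,fx=4,fy=3,interpolation=cv2.INTER_CUBIC); cv2.imwrite('pics/w2c.png',crop[:600])
E
```

```text
200 [167, 181, 188] 201 [168, 181, 188] 202 [165, 177, 184] 203 [154, 169, 178] 204 [119, 141, 155] 205 [69, 104, 126] 206 [33, 80, 108] 207 [23, 75, 106] 208 [20, 75, 104] 209 [23, 75, 105] 210 [20, 77, 107] 211 [23, 78, 111] 212 [25, 91, 127] 213 [28, 114, 159] 214 [38, 138, 190] 215 [39, 149, 202] 241 [35, 141, 192] 242 [35, 138, 190] 243 [35, 140, 191] 244 [35, 139, 189] 245 [39, 136, 186] 246 [77, 145, 184] 247 [137, 169, 189] 248 [187, 204, 214] 249 [228, 236, 239] 250 [238, 245, 248] 251 [241, 247, 249] 252 [241, 247, 249] 253 [239, 246, 249] 254 [238, 246, 248] 255 [238, 245, 248] 256 [237, 245, 248] 257 [238, 245, 248] 258 [233, 242, 245] 259 [192, 208, 215] 260 [120, 131, 135] 261 [63, 67, 69] 262 [51, 49, 52] 263 [53, 53, 56] 313 [51, 199, 244] 314 [57, 217, 251] 315 [56, 221, 251] 316 [54, 218, 251] 317 [52, 205, 248] 318 [46, 166, 230] 319 [34, 112, 167] 320 [26, 81, 120] 321 [25, 78, 111] 322 [24, 77, 109] 323 [24, 77, 110] 
-0.005 -0.031 [280.5 199.5]
-0.005 -0.028 [280.5 205.1]
-0.005 -0.0135 [280.5 231.6]
-0.005 -0.0105 [280.5 237. ]
-0.005 0 [280.5 255.3]
-0.005 0.0105 [280.5 273.2]
-0.005 0.028 [280.5 302. ]
0.015 -0.031 [280.4 208.3]
0.015 -0.028 [280.4 214.5]
0.015 -0.0135 [280.5 244.1]
0.015 -0.0105 [280.5 250.1]
0.015 0 [280.5 270.5]
0.015 0.0105 [280.5 290.3]
0.015 0.028 [280.5 322. ]
```

View pics/w2c.png

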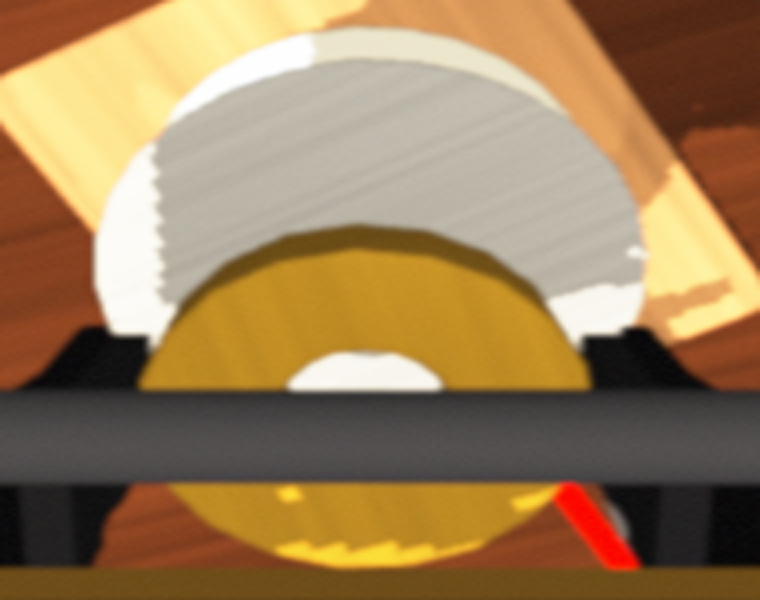

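```bash
python3 - <<'E'
from h import *
d=np.load('w2.npy',allow_pickle=True).item(); im=d['pixels']
a=np.linspace(0,2*np.pi,721)
def circ(c,r,z): return proj(d,np.c_[c[0]+r*np.cos(a),c[1]+r*np.sin(a),0*a+z])
for z,r in((.155,.055),(.15,.055),(.06,.055)):
  p=circ((.5445,-.0715),r,z); print(z,'top',p[p[:,1].argmin()].round(1),'L',p[p[:,0].argmin()].round(1),'R',p[p[:,0].argmax()].round(1))
# measured edges
g=im.astype(int)
def edge(line): return np.abs(np.diff(line.astype(int),axis=0)).sum(1)
e=edge(im[130:165,283]);print([(130+i,int(v)) for i,v in enumerate(e) if v>25])
for r in(180,190,200,210,216):
  e=edge(im[r,195:380]);print(r,[(195+i,int(v)) for i,v in enumerate(e) if v>45])
  p=circ((.5445,-.0715),.055,.155); q=p[np.abs(p[:,1]-r)<.35][:,0]; print('   pred',q.min().round(1),q.max().round(1))
E
```

```text
0.155 top [279.4 148.4] L [210.2 215.3] R [348.7 215.3]
0.15 top [279.4 148.1] L [211.5 213.7] R [347.5 213.7]
0.06 top [279.8 143.8] L [228.7 194.2] R [331.  194.2]
[(137, 40), (138, 83), (139, 77), (140, 30), (148, 56), (149, 51)]
180 [(195, 142), (196, 81), (227, 50), (228, 105), (356, 54), (357, 97), (358, 74)]
   pred 220.4 338.5
190 [(200, 70), (201, 138), (202, 105), (203, 47), (227, 95), (228, 69), (345, 48), (355, 47), (356, 59), (361, 60), (362, 143), (363, 150)]
   pred 215.4 343.5
200 [(207, 125), (208, 138), (209, 71), (215, 64), (228, 101), (229, 67), (349, 57), (366, 46), (367, 111), (368, 156), (369, 86)]
   pred 212.0 346.9
210 [(212, 190), (213, 232), (214, 62), (229, 63), (230, 95), (256, 53), (257, 62), (258, 58), (259, 49), (302, 53), (303, 53), (304, 61), (350, 59), (372, 100), (373, 162), (374, 124)]
   pred 210.4 348.5
216 [(212, 192), (213, 231), (214, 60), (229, 100), (230, 63), (246, 61), (247, 68), (248, 66), (249, 47), (312, 55), (313, 90), (314, 78), (315, 50), (375, 89), (376, 153), (377, 124)]
   pred 210.2 348.7
```

Pan outline in the wrist view runs from column 213 to 350, with its near edge at row 149. It puts the axis about 2 mm from the triangulated value, so I'm blending the two and starting down onto the taper.

Call:
{"method": "carry_out", "body": {
  "motion": [
    [[0.0033,-0.001,0],0],
    [[0.0033,-0.001,-0.012],0],
    [[0.0033,-0.001,-0.025],0],
    [[0.0033,-0.001,-0.032],0],
    [[0.0033,-0.001,-0.038],0],
    [[0.0033,-0.001,-0.044],0],
    [[0.0033,-0.001,-0.05],0],
    [[0.0033,-0.001,-0.05],0]
  ]
}}

```text
time: 5.8
position: [0.5462, -0.0727, 0.1941]
tool_rot: [-2.573, -1.801, -0.001]
ft_force: [0.6, 1.0, -1.6]
grip_width: 0.641
```

```bash
python3 - <<'E'
from h import *
s=get_state(); print(s['time'],s['position']); print(F(10))
E
```

```text
5.8 [ 0.54622777 -0.07269049  0.19408962]
(array([ 0.15,  2.7 , -2.11]), array([0.13, 0.27, 0.16]))
```

Already below the taper, with a side force of +2.7 N in y, so the ring needs to go about 1.5 mm towards +y.

Call:
{"method": "carry_out", "body": {
  "motion": [
    [[0,0.001,0],0],
    [[0,0.0017,0],0],
    [[0,0.0017,0],0]
  ]
}}

```text
time: 6.6
position: [0.5462, -0.072, 0.1945]
tool_rot: [2.574, 1.8, -0.0]
ft_force: [1.5, 2.0, -2.9]
grip_width: 0.643
```

```bash
python3 - <<'E'
from h import *
print(F(10));s=get_state(); print(s['time'],s['position']); 
E
```

```text
(array([ 1.29,  1.1 , -3.25]), array([0.14, 0.13, 0.15]))
7.1 [ 0.54602518 -0.07184719  0.19455379]
```

Call:
{"method": "carry_out", "body": {
  "motion": [
    [[0.0008,0.0008,0],0],
    [[0.001,0.001,-0.003],0],
    [[0.001,0.001,-0.006],0],
    [[0.001,0.001,-0.009],0],
    [[0.001,0.001,-0.012],0],
    [[0.001,0.001,-0.015],0],
    [[0.001,0.001,-0.018],0],
    [[0.001,0.001,-0.021],0],
    [[0.001,0.001,-0.024],0],
    [[0.001,0.001,-0.027],0],
    [[0.001,0.001,-0.03],0],
    [[0.001,0.001,-0.03],0]
  ]
}}

```text
time: 8.3
position: [0.5468, -0.0706, 0.164]
tool_rot: [-2.574, -1.801, 0.001]
ft_force: [0.6, 0.5, -4.0]
grip_width: 0.642
```

```bash
python3 - <<'E'
from h import *
print(F(12));s=get_state(); print(s['time'],s['position']); 
E
```

```text
(array([ 0.13, -0.16, -3.48]), array([0.08, 0.16, 0.1 ]))
8.9 [ 0.54711126 -0.07065011  0.16463213]
```

Side forces are now gone and the ring hangs free at about 3.55 N. Lowering slowly onto the pan.

Call:
{"method": "carry_out", "body": {
  "motion": [
    [[0,0,-0.002],0],
    [[0,0,-0.004],0],
    [[0,0,-0.006],0],
    [[0,0,-0.008],0],
    [[0,0,-0.01],0],
    [[0,0,-0.012],0],
    [[0,0,-0.014],0],
    [[0,0,-0.016],0],
    [[0,0,-0.018],0],
    [[0,0,-0.018],0]
  ]
}}

```text
time: 9.9
position: [0.5471, -0.0706, 0.1464]
tool_rot: [-2.574, -1.801, -0.0]
ft_force: [-1.0, 0.7, -1.3]
grip_width: 0.645
```

```bash
python3 - <<'E'
from h import *
print(F(14));s=get_state(); print(s['time'],s['position']); 
E
```

```text
(array([-1.1 , -0.08, -0.9 ]), array([0.17, 0.11, 0.15]))
10.6 [ 0.54707399 -0.07061058  0.14658156]
```

Call:
{"method": "carry_out", "body": {
  "motion": [
    [[-0.0007,0,-0.0015],0],
    [[-0.0007,0,-0.003],0],
    [[-0.0007,0,-0.0045],0],
    [[-0.0007,0,-0.0045],0]
  ]
}}

```text
time: 11.0
position: [0.5469, -0.0707, 0.1422]
tool_rot: [2.574, 1.801, 0.002]
ft_force: [2.0, -0.2, 0.3]
grip_width: 0.648
```

```bash
python3 - <<'E'
from h import *
print(F(20));s=get_state(); print(s['time'],s['position']); 
E
```

```text
(array([ 1.73,  0.2 , -0.16]), array([0.12, 0.09, 0.07]))
12.0 [ 0.54640047 -0.07065423  0.14210249]
```

Call:
{"method": "carry_out", "body": {
  "motion": [
    [[0.0004,0,-0.0004],0],
    [[0.0004,0,-0.0007],0],
    [[0.0004,0,-0.0007],0]
  ]
}}

```text
time: 12.3
position: [0.5464, -0.0706, 0.1412]
tool_rot: [-2.574, -1.801, 0.001]
ft_force: [0.4, -0.7, 0.3]
grip_width: 0.647
```

```bash
python3 - <<'E'
from h import *
print(F(10));s=get_state(); print(s['time'],s['position']); 
d=grab('side'); np.save('s1.npy',d,allow_pickle=True)
E
```

```text
(array([-0.19, -0.04,  0.04]), array([0.2 , 0.16, 0.1 ]))
12.8 [ 0.54642819 -0.07064543  0.14123933]
```

Call:
{"method": "carry_out", "body": {
  "motion": [
    [[0,0,0],0],
    [[0,0,0],0],
    [[0,0,0],0],
    [[0,0,0],0]
  ],
  "grip": -0.2
}}

```text
time: 13.25
position: [0.5465, -0.0707, 0.1413]
tool_rot: [-2.574, -1.801, 0.001]
ft_force: [-2.6, 0.4, -0.2]
grip_width: 0.646
```

-0.2 maps to an opening of 0.6, which is narrower than the ring, so it is still held. Opening fully.

Call:
{"method": "carry_out", "body": {
  "motion": [
    [[0,0,0],0],
    [[0,0,0],0],
    [[0,0,0],0],
    [[0,0,0],0]
  ],
  "grip": -1
}}

```text
time: 13.65
position: [0.5471, -0.0706, 0.1416]
tool_rot: [2.574, 1.801, 0.001]
ft_force: [0.4, 0.6, -0.3]
grip_width: 0.923
```

```bash
python3 - <<'E'
from h import *
d=grab('side'); np.save('s2.npy',d,allow_pickle=True)
print(F(16));s=get_state(); print(s['time'],s['position'],s['grip_width']); 
o=[np.load(f,allow_pickle=True).item()['pixels'][190:300,220:360] for f in('s1.npy','s2.npy')]
cv2.imwrite('pics/s12.png',cv2.resize(np.hstack(o),None,fx=2.85,fy=4,interpolation=cv2.INTER_CUBIC))
E
```

```text
(array([0.24, 0.27, 0.03]), array([0.1 , 0.11, 0.14]))
14.5 [ 0.54677596 -0.07065826  0.14137048] 1.0031177775897893
```

View pics/s12.png

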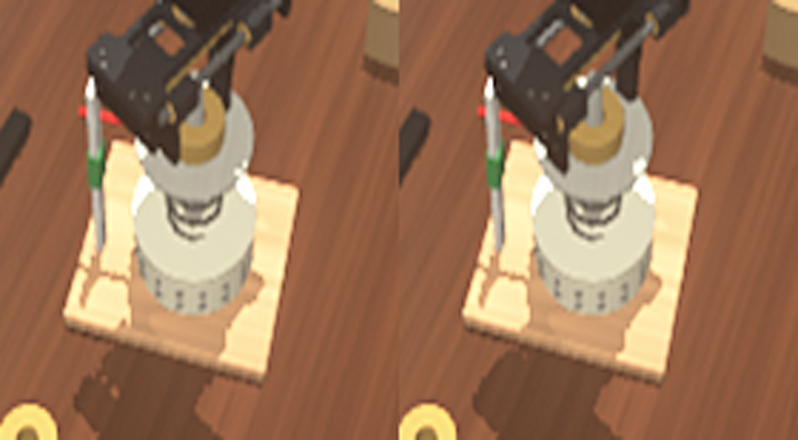

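The side pair, before and after release, shows the pan level unchanged: pointer at row 112 in both, clip at rows 150–187. The ring sits on the pan, and the pointer is still above the clip. Next ring is at about (0.617, 0.1405).

Call:
{"method": "carry_out", "body": {
  "motion": [
    [[0,0,0.02],0],
    [[0,0,0.06],0],
    [[0,0,0.1],0],
    [[0.008,0.03,0.1],0],
    [[0.024,0.075,0.1],0],
    [[0.04,0.12,0.1],0],
    [[0.055,0.165,0.08],0],
    [[0.07,0.205,0.05],0],
    [[0.0705,0.211,0.01],0],
    [[0.0705,0.211,-0.04],0],
    [[0.0705,0.211,-0.08],0],
    [[0.0705,0.211,-0.11],0],
    [[0.0705,0.211,-0.13],0],
    [[0.0705,0.211,-0.136],0],
    [[0.0705,0.211,-0.136],0]
  ]
}}

```text
time: 16.0
position: [0.6167, 0.1402, 0.0046]
tool_rot: [-2.574, -1.801, 0.003]
ft_force: [1.4, -0.7, 0.3]
grip_width: 1.002
```

Call:
{"method": "carry_out", "body": {
  "motion": [
    [[0,0,0],0],
    [[0,0,0],0],
    [[0,0,0],0],
    [[0,0,0],0],
    [[0,0,0],0],
    [[0,0,0],0]
  ],
  "grip": 1,
  "squeeze": 25
}}

```text
time: 16.6
position: [0.6176, 0.1403, 0.0059]
tool_rot: [2.574, 1.801, 0.001]
ft_force: [-1.6, 0.1, 3.5]
grip_width: 0.637
```

Call:
{"method": "carry_out", "body": {
  "motion": [
    [[0,0,0.02],0],
    [[0,0,0.06],0],
    [[0,0,0.11],0],
    [[0,0,0.16],0],
    [[-0.005,-0.015,0.2],0],
    [[-0.015,-0.045,0.215],0],
    [[-0.03,-0.09,0.215],0],
    [[-0.045,-0.135,0.215],0],
    [[-0.058,-0.175,0.215],0],
    [[-0.067,-0.2,0.215],0],
    [[-0.0705,-0.211,0.215],0],
    [[-0.0705,-0.211,0.215],0],
    [[-0.0705,-0.211,0.215],0]
  ]
}}

```text
time: 17.9
position: [0.547, -0.0686, 0.2198]
tool_rot: [-2.571, -1.803, -0.0]
ft_force: [-0.5, 0.9, -5.6]
grip_width: 0.635
```

```bash
cat >> h.py <<'E'
def held(d,s):
    im=d['pixels'].astype(int); tcp=s['position']; u=np.array([.94,-.342,0])
    v=im[:,281].sum(1); print('col281',[(r,v[r].item(),im[r,281,0].item()) for r in range(196,262,1)])
    for h,S in((-.005,(-.030,-.028,-.026)),(.015,(-.030,-.028,-.026,-.0125,-.0105,-.0085))):
        for q in S: print(h,q,proj(d,[tcp+u*q+[0,0,h]])[0].round(1))
E
python3 - <<'E'
from h import *
d=grab('wrist'); s=get_state(); cv2.imwrite('pics/w3.png',d['pixels']); print(s['time'],s['position'],s['grip_width']); held(d,s); print(F(16))
E
```

```text
17.95 [ 0.54722021 -0.06803526  0.2198339 ] 0.6364648047624041
col281 [(196, 385, 37), (197, 389, 39), (198, 384, 37), (199, 389, 39), (200, 382, 37), (201, 384, 39), (202, 381, 38), (203, 382, 38), (204, 375, 35), (205, 376, 37), (206, 373, 35), (207, 362, 37), (208, 315, 32), (209, 251, 26), (210, 215, 24), (211, 204, 22), (212, 202, 21), (213, 205, 21), (214, 205, 21), (215, 214, 24), (216, 220, 23), (217, 263, 27), (218, 332, 34), (219, 368, 33), (220, 383, 38), (221, 382, 38), (222, 378, 37), (223, 375, 36), (224, 374, 37), (225, 371, 35), (226, 372, 36), (227, 374, 36), (228, 367, 34), (229, 369, 35), (230, 366, 34), (231, 366, 36), (232, 372, 38), (233, 367, 37), (234, 370, 38), (235, 366, 36), (236, 365, 35), (237, 365, 36), (238, 365, 36), (239, 366, 35), (240, 362, 34), (241, 369, 36), (242, 361, 34), (243, 363, 34), (244, 364, 36), (245, 362, 35), (246, 365, 36), (247, 365, 36), (248, 361, 35), (249, 359, 34), (250, 414, 40), (251, 485, 47), (252, 521, 53), (253, 525, 52), (254, 527, 54), (255, 529, 54), (256, 536, 59), (257, 531, 56), (258, 517, 56), (259, 446, 50), (260, 295, 47), (261, 172, 44)]
-0.005 -0.03 [280.7 201.5]
-0.005 -0.028 [280.7 205.3]
-0.005 -0.026 [280.7 209. ]
0.015 -0.03 [280.7 210.5]
0.015 -0.028 [280.7 214.7]
0.015 -0.026 [280.7 218.9]
0.015 -0.0125 [280.7 246.2]
0.015 -0.0105 [280.7 250.2]
0.015 -0.0085 [280.7 254.1]
(array([ 0.24,  0.06, -4.69]), array([0.09, 0.12, 0.07]))
```

View pics/w3.png

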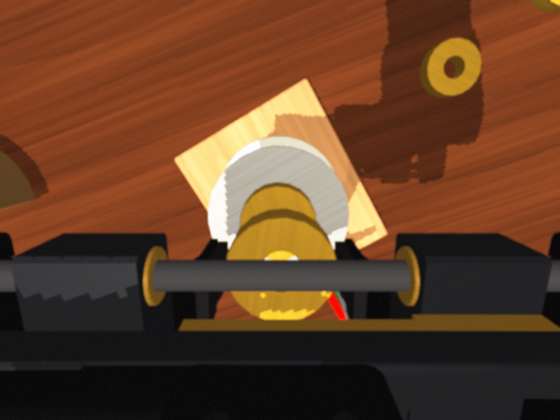

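Wrist view: the second ring is held at (282,265), with the first ring on the pan beneath it. It weighs 4.7 N, and its centre sits 2 mm further along the tool axis than the first one did, so I'm correcting for that. Now down past the taper.

Call:
{"method": "carry_out", "body": {
  "motion": [
    [[-0.0023,0.0007,0],0],
    [[-0.0023,0.0007,0],0],
    [[-0.0023,0.0007,-0.01],0],
    [[-0.0023,0.0007,-0.02],0],
    [[-0.0023,0.0007,-0.025],0],
    [[-0.0023,0.0007,-0.03],0],
    [[-0.0023,0.0007,-0.035],0],
    [[-0.0023,0.0007,-0.04],0],
    [[-0.0023,0.0007,-0.042],0],
    [[-0.0023,0.0007,-0.042],0]
  ]
}}

```text
time: 19.75
position: [0.5443, -0.0699, 0.1781]
tool_rot: [-2.574, -1.801, 0.001]
ft_force: [-0.1, -0.8, -4.8]
grip_width: 0.637
```

```bash
python3 - <<'E'
from h import *
print(F(10));s=get_state(); print(s['time'],s['position'])
E
```

```text
(array([-0.2 ,  0.02, -4.46]), array([0.09, 0.12, 0.13]))
20.25 [ 0.54455199 -0.06998329  0.17849326]
```

No side force. Lowering slowly onto the first ring and on to most of its load.

Call:
{"method": "carry_out", "body": {
  "motion": [
    [[0,0,-0.004],0],
    [[0,0,-0.008],0],
    [[0,0,-0.012],0],
    [[0,0,-0.014],0],
    [[0,0,-0.016],0],
    [[0,0,-0.018],0],
    [[0,0,-0.02],0],
    [[0,0,-0.022],0],
    [[0,0,-0.024],0],
    [[0,0,-0.026],0],
    [[0,0,-0.028],0],
    [[0,0,-0.03],0],
    [[0,0,-0.032],0],
    [[0,0,-0.034],0],
    [[0,0,-0.035],0],
    [[0,0,-0.035],0]
  ]
}}

```text
time: 21.85
position: [0.5445, -0.07, 0.1434]
tool_rot: [2.574, 1.801, 0.0]
ft_force: [-0.9, -0.4, -1.4]
grip_width: 0.631
```

```bash
python3 - <<'E'
from h import *
print(F(16));s=get_state(); print(s['time'],s['position'])
E
```

```text
(array([-0.97,  0.2 , -1.46]), array([0.12, 0.12, 0.12]))
22.65 [ 0.54452773 -0.06995368  0.14339314]
```

Call:
{"method": "carry_out", "body": {
  "motion": [
    [[-0.0003,0,-0.002],0],
    [[-0.0003,0,-0.004],0],
    [[-0.0003,0,-0.0055],0],
    [[-0.0003,0,-0.007],0],
    [[-0.0003,0,-0.007],0]
  ]
}}

```text
time: 23.15
position: [0.5445, -0.07, 0.1364]
tool_rot: [2.574, 1.801, 0.001]
ft_force: [0.2, 0.3, 0.3]
grip_width: 0.637
```

```bash
python3 - <<'E'
from h import *
print(F(20));s=get_state(); print(s['time'],s['position'])
E
```

```text
(array([ 1.55, -0.12, -0.14]), array([0.2 , 0.13, 0.1 ]))
24.15 [ 0.54438809 -0.06993519  0.1364783 ]
```

Call:
{"method": "carry_out", "body": {
  "motion": [
    [[0.0003,0,-0.0007],0],
    [[0.0003,0,-0.0007],0],
    [[0.0003,0,-0.0007],0]
  ]
}}

```text
time: 24.45
position: [0.5444, -0.07, 0.1356]
tool_rot: [-2.574, -1.801, 0.0]
ft_force: [1.1, -0.0, -1.1]
grip_width: 0.632
```

```bash
python3 - <<'E'
from h import *
print(F(16));s=get_state(); print(s['time'],s['position'])
d=grab('side'); np.save('s3.npy',d,allow_pickle=True)
E
```

```text
(array([ 1.23,  0.  , -0.02]), array([0.11, 0.13, 0.12]))
25.25 [ 0.54437643 -0.06992592  0.13563183]
```

Call:
{"method": "carry_out", "body": {
  "motion": [
    [[0,0,0],0],
    [[0,0,0],0],
    [[0,0,0],0],
    [[0,0,0],0],
    [[0,0,0],0]
  ],
  "grip": -1
}}

```text
time: 25.8
position: [0.5444, -0.07, 0.1356]
tool_rot: [-2.574, -1.801, 0.0]
ft_force: [0.2, -0.4, 0.6]
grip_width: 0.97
```

Call:
{"method": "carry_out", "body": {
  "motion": [
    [[0,0,0.03],0],
    [[0,0,0.07],0],
    [[0,0,0.11],0],
    [[-0.02,0.04,0.12],0],
    [[-0.03,0.085,0.12],0],
    [[-0.04,0.13,0.11],0],
    [[-0.05,0.175,0.1],0],
    [[-0.059,0.213,0.09],0],
    [[-0.059,0.213,0.08],0]
  ]
}}

```text
time: 26.7
position: [0.4833, 0.1499, 0.2152]
tool_rot: [-2.563, -1.813, -0.001]
ft_force: [0.5, 0.5, -0.5]
grip_width: 1.001
```

```bash
python3 - <<'E'
from h import *
s=get_state(); print(s['time'],s['position'],F(6))
d=grab('side'); t=grab('top'); np.save('s4.npy',d,allow_pickle=True); np.save('t4.npy',t,allow_pickle=True)
o=[x['pixels'][200:265,235:330] for x in (np.load('s3.npy',allow_pickle=True).item(),d)]
cv2.imwrite('pics/s34.png',cv2.resize(np.hstack(o),None,fx=4.2,fy=6,interpolation=cv2.INTER_CUBIC))
E
```

```text
26.7 [0.48333978 0.14991931 0.21523515] (array([ 0.44, -0.18,  0.36]), array([0.24, 0.2 , 0.17]))
```

View pics/s34.png

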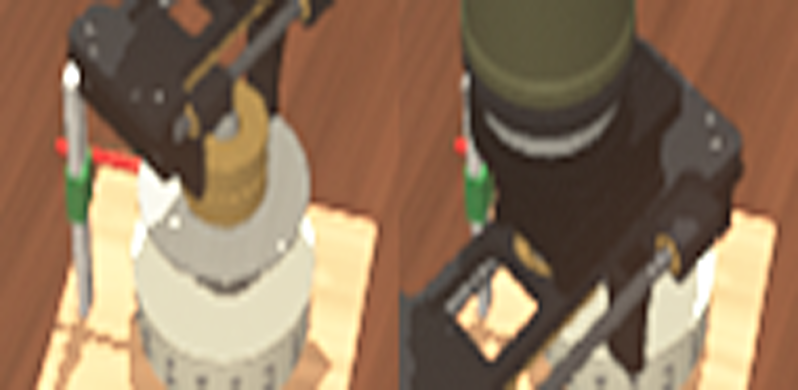

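```bash
python3 - <<'E'
from h import *
L=lambda f:np.load(f,allow_pickle=True).item()
for f in('side0.npy','s3.npy','s4.npy'):
    d=L(f); im=d['pixels'][200:262,244:264].astype(int); b,g,r=im[...,0],im[...,1],im[...,2]
    gm=(g>r+15)&(g>b+8); rm=(r>150)&(g<90)&(b<90)
    for n,m in(('g',gm),('r',rm)):
        y,x=np.nonzero(m); print(f,n,'rows',sorted(set((y+200).tolist())),'cols',x.min()+244,x.max()+244, 'cent',x.mean()+244,y.mean()+200)
d=L('side0.npy'); im=d['pixels'].astype(int)
for c in (252,253,254): print(c,[(r,im[r,c].tolist()) for r in list(range(206,214))+list(range(222,240))])
P=[.6327,-.042]
for z in (.174,.15,.14,.13,.125,.12,.115,.11,.105,.1,.095,.09,.085,.08): print(z,proj(d,[[*P,z]])[0].round(1), end=' ')
print()
# pointer tip: initial z .1525, yaw direction
for z in(.1525,.1338,.1076): print('ptr',z,proj(d,[[.6545,-.0521,z],[.600,-.061,z]]).round(1).tolist())
t=L('t4.npy');m=t['pixels'].astype(int)[150:200,250:280];y,x=np.nonzero((m[...,2]>140)&(m[...,1]<90)&(m[...,0]<90)); print('top red',x.min()+250,x.max()+250,y.min()+150,y.max()+150, x[y==y.min()]+250)
E
```

```text
side0.npy g rows [225, 226, 227, 228, 229, 230, 231, 232, 233, 234, 235, 236] cols 251 256 cent 253.48 231.4
side0.npy r rows [211, 212, 213, 214, 215, 216] cols 247 263 cent 256.25 213.66666666666666
s3.npy g rows [225, 226, 227, 228, 229, 230, 231, 232, 233, 234, 235, 236] cols 251 256 cent 253.49019607843138 231.35294117647058
s3.npy r rows [223, 224, 225, 226, 227] cols 248 263 cent 255.33333333333334 225.2
s4.npy g rows [227, 228, 229, 230, 231, 232, 233, 234, 235, 236, 237] cols 251 256 cent 253.44 231.88
s4.npy r rows [223, 224, 225, 230] cols 248 250 cent 248.85714285714286 224.85714285714286
252 [(206, [64, 89, 136]), (207, [59, 85, 133]), (208, [46, 72, 123]), (209, [177, 196, 219]), (210, [255, 255, 255]), (211, [255, 255, 255]), (212, [255, 255, 255]), (213, [255, 255, 255]), (222, [164, 178, 185]), (223, [164, 178, 186]), (224, [165, 178, 185]), (225, [165, 178, 186]), (226, [165, 178, 187]), (227, [167, 177, 190]), (228, [161, 175, 181]), (229, [118, 150, 132]), (230, [63, 117, 73]), (231, [68, 119, 79]), (232, [68, 119, 79]), (233, [70, 121, 81]), (234, [69, 120, 78]),
[... 1070 characters left out ...]
 161, 136]), (229, [107, 168, 114]), (230, [73, 134, 82]), (231, [65, 110, 80]), (232, [66, 113, 80]), (233, [67, 114, 79]), (234, [66, 114, 78]), (235, [62, 111, 74]), (236, [63, 114, 72]), (237, [113, 138, 129]), (238, [147, 157, 169]), (239, [146, 158, 167])]
0.174 [252.7 210.5] 0.15 [253.3 216.8] 0.14 [253.5 219.4] 0.13 [253.7 222. ] 0.125 [253.8 223.3] 0.12 [253.9 224.5] 0.115 [254.  225.8] 0.11 [254.1 227. ] 0.105 [254.2 228.3] 0.1 [254.3 229.5] 0.095 [254.4 230.7] 0.09 [254.5 232. ] 0.085 [254.6 233.2] 0.08 [254.7 234.4] 
ptr 0.1525 [[247.7, 211.3], [267.5, 215.1]]
ptr 0.1338 [[248.1, 216.1], [267.8, 220.0]]
ptr 0.1076 [[248.8, 222.7], [268.1, 226.6]]
top red 262 266 166 174 [262 263]
```

In the side image the pointer is at about row 225 and the clip's upper edge at about row 227–229. Accounting for depth, the pointer is around z 0.107 and the clip top around 0.110, so roughly 3 mm inside. That margin is too thin to trust, so I'll look closer with the wrist camera from two sides.

Call:
{"method": "carry_out", "body": {
  "motion": [
    [[0.04,-0.02,0],0],
    [[0.085,-0.04,0],0],
    [[0.13,-0.062,0],0],
    [[0.175,-0.085,0],0],
    [[0.215,-0.105,0],0],
    [[0.245,-0.124,-0.01],0],
    [[0.245,-0.124,-0.04],0],
    [[0.245,-0.124,-0.055],0],
    [[0.245,-0.124,-0.055],0],
    [[0.245,-0.124,-0.055],0]
  ]
}}

```text
time: 28.1
position: [0.7303, 0.02, 0.1615]
tool_rot: [-2.573, -1.802, -0.001]
ft_force: [-0.2, -0.5, 0.8]
grip_width: 1.0
```

```bash
python3 - <<'E'
from h import *
d=grab('wrist'); np.save('v1.npy',d,allow_pickle=True)
print(get_state()['time'],get_state()['position'],proj(d,[[.633,-.042,.174],[.633,-.042,.11],[.6545,-.052,.107]]).round(0).tolist())
E
```

```text
28.15 [0.73080734 0.01995311 0.16247062] [[71.0, 121.0], [135.0, 124.0], [137.0, 161.0]]
```

Call:
{"method": "carry_out", "body": {
  "motion": [
    [[-0.015,-0.04,0],0],
    [[-0.03,-0.085,0],0],
    [[-0.045,-0.125,0],0],
    [[-0.06,-0.169,0],0],
    [[-0.06,-0.169,0],0],
    [[-0.06,-0.169,0],0],
    [[-0.06,-0.169,0],0]
  ]
}}

```text
time: 28.85
position: [0.6716, -0.1478, 0.1622]
tool_rot: [2.572, 1.804, 0.005]
ft_force: [0.7, 0.5, 0.3]
grip_width: 1.0
```

```bash
python3 - <<'E'
from h import *
d=grab('wrist'); np.save('v2.npy',d,allow_pickle=True)
print(get_state()['time'],get_state()['position'])
o=[]
for f in('v1.npy','v2.npy'):
    d=np.load(f,allow_pickle=True).item(); p=proj(d,[[.633,-.042,.174],[.633,-.042,.11],[.6545,-.052,.107]]).round(0); print(p.tolist())
    c=p[1].astype(int); x0,y0=np.clip(c-[50,40],0,[460,340]); print(x0,y0)
    o.append(cv2.resize(d['pixels'][y0:y0+80,x0:x0+100],None,fx=4,fy=4,interpolation=cv2.INTER_CUBIC))
cv2.imwrite('pics/v12.png',np.hstack(o))
E
```

```text
28.9 [ 0.67159522 -0.1472661   0.16169891]
[[71.0, 121.0], [135.0, 124.0], [137.0, 161.0]]
85 84
[[475.0, 115.0], [417.0, 120.0], [408.0, 157.0]]
367 80
```

View pics/v12.png

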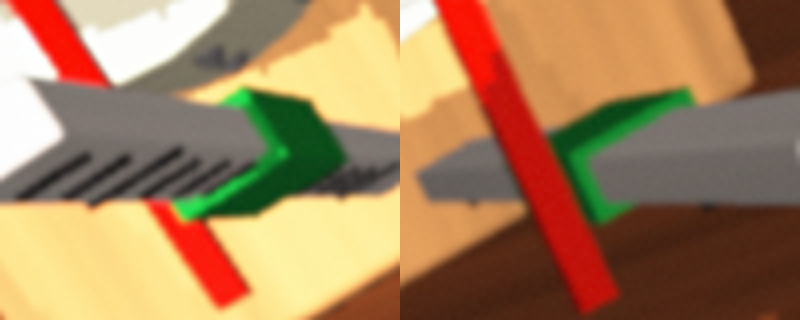

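The left crop (+y side) shows the pointer tip at (234,300), with clip upper corners at A (243,90) and C (185,221). The right crop shows the tip at (600,303), A (690,92) and C (603,222). Triangulating these.

```bash
python3 - <<'E'
from h import *
a,b=[np.load(f,allow_pickle=True).item() for f in('v1.npy','v2.npy')]
def t(n,p,q):
    P,e=tri(a,[(85+p[0]/4-.4,84+p[1]/4-.4)],b,[(367+(q[0]-400)/4-.4,80+q[1]/4-.4)]); print(n,P.round(4),'gap',e.round(4)); return P
t('tip',(234,300),(600.5,303.5)); t('tipL',(220,308),(583,312)); t('tipR',(248,293),(618,295))
A=t('A',(243,90),(690,92)); C=t('C',(185,221),(603,222)); print((A+C)/2,np.linalg.norm(A-C))
# lower edge of the clip, V1 right corner B bottom (345,160): project B column
B=np.array([*(A[:2]),0])
t('post far top edge V1/V2 skip',(283,152),(632,208))
x=np.array([.988,.153]);y=np.array([-.153,.988])
print('AC in pan frame',(C-A)[:2]@x,(C-A)[:2]@y)
E
```

```text
tip [ 0.6546 -0.0469  0.109 ] gap 0.0004
tipL [ 0.655  -0.0498  0.1087] gap 0.0005
tipR [ 0.6543 -0.0441  0.1094] gap 0.0002
A [ 0.6271 -0.029   0.1159] gap 0.0003
C [ 0.6414 -0.0459  0.1156] gap 0.0001
[ 0.63420561 -0.03743731  0.11578   ] 0.02218184063530649
post far top edge V1/V2 skip [ 0.639  -0.0337  0.1012] gap 0.0087
AC in pan frame 0.01152865546385784 -0.018942223623128293
```

Triangulated, the pointer's upper face is at z 0.109, so its mid-height is 0.1075. The clip runs from 0.086 to 0.116. The sizes check out: pointer 5.7 mm wide against 6 given, clip 19 mm against 20. The pointer is 8 mm inside the clip, so two weights are enough. I'll make one last stillness check and hand in.

```bash
python3 - <<'E'
from h import *
print(F(8)); d=grab('wrist'); a=np.load('v2.npy',allow_pickle=True).item()
for x in(a,d):
    m=x['pixels'].astype(int)[80:175,367:467]; y,xx=np.nonzero((m[...,2]>120)&(m[...,1]<50)&(m[...,0]<50)); print('red',y.max(),xx.mean().round(2))
s=get_state(); print(s['time'],np.abs(s['qd']).max()); print(ticket.close_job())
E
```

```text
Traceback (most recent call last):
  File "h.py", line 24, in F
    for _ in range(n): eyes.get_image('wrist'); f.append(get_state()['ft_force'])
                       ~~~~~~~~~~~~~~^^^^^^^^^
ValueError: 200 camera calls are used up
```

Camera calls are used up (most went on force averaging). Letting the arm rest briefly for a last force and motion reading, then handing in.

Call:
{"method": "carry_out", "body": {
  "motion": [
    [[0,0,0.0],0],
    [[0,0,0.0],0],
    [[0,0,0.0],0]
  ]
}}

```text
time: 29.2
position: [0.6707, -0.1491, 0.1605]
tool_rot: [-2.573, -1.802, 0.0]
ft_force: [0.4, 0.3, 0.7]
grip_width: 1.001
```

```bash
python3 - <<'E'
from h import *
s=get_state(); print(s['time'],s['ft_force'],np.abs(s['qd']).max(),s['grip_width']); print(ticket.close_job())
E
```

```text
29.2 [0.42971724 0.28072336 0.66934013] 0.0054380275198413885 1.0009009672748614
the job is handed in; nothing more can be done
None
```

I loaded two brass ring weights (about 3.6 N and 4.7 N) onto the spindle and handed the job in at 29.2 s. The pointer is now inside the green clip. I lowered each weight until the wrist force read about zero before letting go. The other two brass rings and the purple look-alikes stayed on the counter.

**Last checks:**
- **Pointer and clip:** the two close wrist views put the pointer's mid-height at about 107.5 mm and the clip at about 86–116 mm, so it is about 8 mm below the clip's top edge. The sinking worked out from the tool height agrees.
- **Clip estimate that disagreed:** the earlier, coarser side view put the clip top at about 110 mm. I trusted the close views because the pointer and clip sizes they gave matched the ones stated.
- **Release:** side pictures before and after the first release show no visible change in the pan's level. For the second, the arm hid most of the press in the picture after release.
- **At hand-in:** the arm was clear of everything and nearly still, with only noise-level force.

**What went wrong:**
- My first gripper command to release weight 1 was too narrow, so the ring stayed held until the next command.
- While the first ring was being lowered, it rubbed the spindle sideways with up to 2.7 N until I corrected it.
- A final stillness picture failed because all 200 camera calls were used, mostly on averaging force readings.

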